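# Fetch the movement from behind the bench stock

## Task

First clear the bottle, the canister and the yellow spool stand off the wooden rack and stand them upright in the shallow aluminium tray. When all three are in the tray, fetch the watch movement in its steel holder from the rack, and set it down right way up, without dropping it, in the centre of the white spot on the black round inspection stage. Only then put the three things back upright on the rack, each on the very place where it stood at the start; knock nothing over and leave the loupe, the screwdriver and the empty watch case alone.

Things in the scene. Friction and masses are not known exactly. Their poses are not given: they have to be found in the camera images.
- rack: Fixed wooden board 140 (x) x 190 (y) mm, top at z = 8 mm; rail 40 mm high along its +x edge, inner face at x = 57 mm. Origin: centre of underside, z up. Four flush black inlays, 49 mm across, mark places (mm, rack's axes): holder's (25, 0); tall things' (-31, 0), (13, 55), (13, -55). Which tall thing has which place varies; each stands within 4 mm of its inlay's centre.
- tray: Fixed shallow open aluminium tray, the side area for the tall things: 250 (x) x 110 (y) x 12 mm high outside, walls and floor 5 mm thick. Origin at the centre of its underside, z up, floor at z = 5 mm. Empty at the start, to the left or the right of the rack.
- stage: Fixed black round inspection stage, 100 mm across, 12 mm high, flat top with a flush white spot 48 mm across in the centre. Origin at the centre of its underside, z up. Across the rack from the tray (right of the rack if the tray is left, or the other way round).
- bottle: Loose closed amber glass oil bottle, upright: round body 36 mm across up to 57 mm height, then a shoulder and a black cap 22 mm across; 82 mm tall in all, about 90 g. Origin at the centre of its underside, z up along its axis. Stands on the rack.
- canister: Loose closed straight aluminium canister, upright: 40 mm across up to 60 mm height, lid 41 mm across up to 72 mm, with a small dark ball knob, 82 mm tall in all, about 120 g. Origin at the centre of its underside, z up along its axis. Stands on the rack.
- spool: Loose pale yellow plastic spool-shaped stand, upright: foot 44 mm across and 6 mm high, waist 32 mm across from 14 to 62 mm height, flat top rim 40 mm across, 72 mm tall, about 60 g. Origin at the centre of its underside, z up along its axis. Stands on the rack.
- holder: The thing to fetch: loose steel disc-shaped movement holder, 42 mm across and 18 mm high, with the brass watch movement 32 mm across on its top, 20 mm in all, about 80 g. Origin at the centre of its underside, z up. Lies on the rack in front of the rail, hemmed in by the three tall things.
- loupe: Bystander, to be left alone: loose black eye loupe, 36 mm across, 34 mm high. Origin at the centre of its underside.
- driver: Bystander, to be left alone: loose small aluminium screwdriver lying on the bench, 10 mm thick, 140 mm long along its x: handle from x = -50 to 50 mm, blade to +90 mm. Origin under the middle of the handle.
- case: Bystander, to be left alone: loose empty brass watch case, 40 mm across (56 mm over the lugs, along its x), 10 mm high. Origin at the centre of its underside.

How it is judged:
By the outcome, as a careful person would: the job done as asked, in the order asked, and still so for the second after the job is handed in, with the robot touching nothing.
It also fails if it takes over 136 s, if anything falls off the work surface, if the arm or the gripper's body presses on something with over 40 N, if the wrist force passes 120 N, or if a joint passes its speed limit or range.

## Robot

A 6-joint arm with a two-finger parallel gripper is mounted at the origin on the work surface. World frame = base frame: x ahead of the robot, y to its left, z up, the work surface at z = 0. Lengths are in mm, angles in rad, forces in N, time in s.
With the tool pointing down it reaches from about 325 to 850 mm from the base axis. Payload 4.4 kg.
Tool frame: the origin (TCP) lies on the centre line of the jaws, within the pads' length; the fingertips stand 19 mm ahead of it and the grasp point (between the pads) is the TCP (env.tcp_to_tips is the distance from the TCP to the fingertips, in mm); z points along the fingers, y is the line along which they close (so a half turn about z gives the same grasp; the last joint's range is limited). The gripper opens to 94 mm and grips with 3 to 60 N. Pads are 16 mm wide; open, the fingers measure 119 mm over their backs; the gripper's body (75 mm by 177 mm) begins 78 mm behind the grasp point.
Start: joints at [-1.421, 0.207, 1.542, -0, 1.393, -0.15], TCP at [169.802, -549.358, 224.447] pointing down, gripper open.
Joint ranges: [-2.73, 2.73], [-0.86, 2.22], [0.23, 2.46], [-1.11, 4.25], [0.08, 2.63], [-2.82, 2.82]. Speed limits (rad/s): [2.79, 2.79, 3.14, 3.14, 3.14, 3.14].

## Interface

Orientations are given as a unit quaternion [x, y, z, w].
In Python, from station import env, vision gives the robot as it stands.
- The arm moves only by the tool jog_arm, never from a script. Its argument "increments" is a list of rows, each a list of 5 numbers: the shift along the tool's x, y, z in units of 0.6 m (1.0 is 0.6 m), then the turn about the tool's z in units of 180 degrees (1.0 is 180 degrees), then the finger opening in mm, from 0 to 94. In form: [[tx, ty, tz, twist, claw], ...]. A call has 1 to 20 rows; each row is the pose to reach, as a shift and turn from the pose commanded when the call began, along the tool's axes at that moment, turning the shorter way round; what a row does not reach only later rows make up. A row lasts 1/12 s, in which the tool goes at most 41.7 mm and 7.16 degrees, less where a joint would pass 70% of its speed; a pose out of reach is approached as far as the arm can. A call with a number of a shift or a turn outside -1 to 1 is refused whole. A call with a gripper value outside its range is refused whole. The fingers move at their own pace and stop on an object; the grip force is fixed at half the most. Time passes only in rows, so rows that repeat a pose let the fingers close. It gives the time, the measured TCP pose, the force, the opening and the grip force at its end, in the units of the state.
- env.get_obs(): the state, without advancing time (a new reading comes with each control period).
- vision.capture(name): name is "side" or "top" or "wrist"; returns a dict with "color" (420x560x3 uint8, blue, green, red), "z_map" (420x560 float32, mm along the optical axis (not along the pixel's ray), 0 where there is no reading), "camera_matrix" (3x3 intrinsics, pixels), "extrinsics" (4x4, takes a point from world to camera coordinates). Camera axes: x right, y down, z forward; pixel columns grow to the right and rows downward; lengths in mm; the calibration is good to about 2 mm. A picture is of the moment at which its call begins.
- env.sign_off(): hands the job in; it is judged then, once.
The state is a dict: "t": time; "q": joint angles; "joint_vel": joint speeds; "joint_torque": joint torques, N m; "ee_pos": TCP position; "tcp_rot": TCP orientation; "wrist_force": force on the tool from outside, world axes, zero at the start; "wrist_torque": the same for the moment, N m; "gripper_width": finger opening in mm; "grip_force": force on a finger pad.
Only numpy, scipy, OpenCV 4.12 (cv2) and the standard library are available. Lean on these libraries where they do the work, as an engineer would, in place of code of your own. Each camera call takes 0.05 s, during which the arm holds its last target. There are 200 camera calls.

## Working session

There is one attempt and no reset: what is moved stays moved. The work goes in short steps, Python scripts to look and compute and a tool call to move; the robot and the scene stay as the last step left them, time stands still between calls to the robot, and variables do not carry over. Pictures are saved under pics/ and viewed, at most 14 in all, crops included, and the job is handed in when it is done.

Besides the shell and the picture viewer there is one more tool, called after "Emit:" by a JSON object that holds its "fn" and its "kwargs", one argument or row to a line. jog_arm: Moves the arm, as the interface text tells. Its arguments: {"type":"object","properties":{"increments":{"type":"array"}},"required":["increments"]}

```bash
ls; mkdir -p pics
python3 - <<'E'
from station import env, vision
import cv2, pickle
o=env.get_obs(); print(o, env.tcp_to_tips)
for n in ("top","side"):
    c=vision.capture(n); pickle.dump(c,open(f'{n}0.pkl','wb')); cv2.imwrite(f'pics/{n}0.png',c['color']); print(c['camera_matrix'],c['extrinsics'])
E
```

```text
pics
{'t': 0.0, 'q': array([-1.42150869e+00,  2.07429057e-01,  1.54293873e+00, -9.64402796e-06,
        1.39346533e+00, -1.50500751e-01]), 'joint_vel': array([ 0.00015381,  0.00019779, -0.00098379, -0.00083684, -0.00132928,
       -0.00025238]), 'joint_torque': array([ 7.11343228e-05, -3.70878339e+01, -2.81416118e+01,  6.99707586e-02,
        3.59922275e-02, -1.57245049e-04]), 'ee_pos': array([ 169.6804486 , -548.60593187,  223.29282596]), 'tcp_rot': array([ 9.88786136e-01,  1.49334265e-01, -4.06595265e-06, -1.12023467e-03]), 'wrist_force': array([ 0.01486614, -0.64502598,  0.10827551]), 'wrist_torque': array([ 0.03490362, -0.0068247 , -0.03083113]), 'grip_force': 0.0, 'gripper_width': 93.97008737330813} 19.0
[[513.47035384   0.         284.32473365]
 [  0.         513.47035384 210.00523278]
 [  0.           0.           1.        ]] [[ 4.48530070e-03 -9.99855958e-01 -1.63690590e-02  1.08131923e+01]
 [-9.98213283e-01 -3.50139612e-03 -5.96488150e-02  5.63579353e+02]
 [ 5.95829085e-02  1.66073550e-02 -9.98085203e-01  9.85405930e+02]
 [ 0.00000000e+00  0.00000000e+00  0.00000000e+00  1.00000000e+00]]
[[502.13105038   0.         278.87053054]
 [  0.         502.13105038 210.14777654]
 [  0.           0.           1.        ]] [[-7.71457195e-01 -6.36091664e-01  1.55303088e-02  4.42707353e+02]
 [-4.80399740e-01  5.66281090e-01 -6.69732646e-01  3.22124611e+02]
 [ 4.17216833e-01 -5.24130825e-01 -7.42439891e-01  1.00184937e+03]
 [ 0.00000000e+00  0.00000000e+00  0.00000000e+00  1.00000000e+00]]
```

View pics/top0.png

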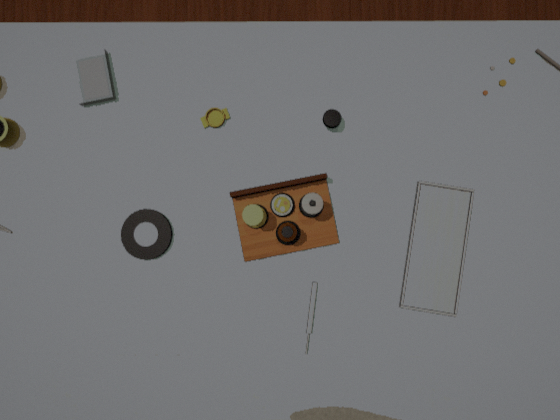

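View pics/side0.png

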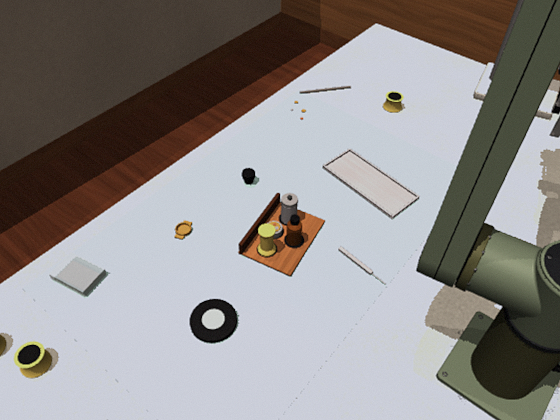

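```bash
cat > h.py <<'E'
import numpy as np, cv2, pickle
def w(c,u,v,z):
    "world xyz of pixel (u,v) at world height z"
    K,E=c['camera_matrix'],c['extrinsics']; R,t=E[:3,:3],E[:3,3]
    d=R.T@np.linalg.solve(K,[u,v,1]); o=-R.T@t
    return o+d*(z-o[2])/d[2]
def px(c,p):
    E=c['extrinsics']; q=c['camera_matrix']@(E[:3,:3]@np.asarray(p,float)+E[:3,3]); return q[:2]/q[2]
E
python3 - <<'E'
from h import *
c=pickle.load(open('top0.pkl','rb')); im=c['color']
a=cv2.resize(im[160:270,220:350],None,fx=6,fy=5.4545,interpolation=cv2.INTER_CUBIC)
a=cv2.resize(im[165:265,225:345],None,fx=6,fy=6,interpolation=cv2.INTER_CUBIC)
a=cv2.convertScaleAbs(a,alpha=1.6,beta=10)
cv2.imwrite('pics/crop0.png',a)
# tray and stage
g=cv2.cvtColor(im,cv2.COLOR_BGR2GRAY)
b=cv2.resize(im[175:320,395:480],None,fx=4,fy=4,interpolation=cv2.INTER_CUBIC)
s=cv2.resize(im[200:270,112:182],None,fx=6,fy=6,interpolation=cv2.INTER_CUBIC)
o=np.zeros((580,770,3),np.uint8); o[:580,:340]=b; o[:420,345:765]=s
cv2.imwrite('pics/crop1.png',cv2.convertScaleAbs(o,alpha=1.4))
E
```

```text
(no output)
```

View pics/crop0.png

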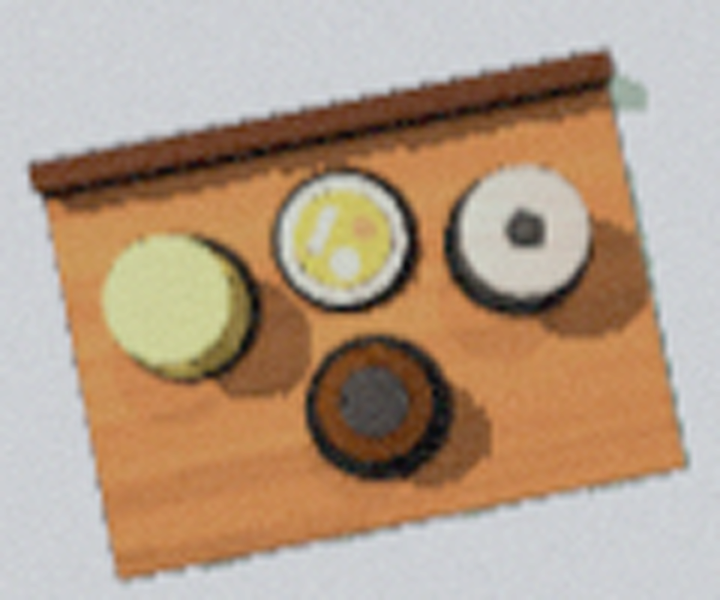

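View pics/crop1.png

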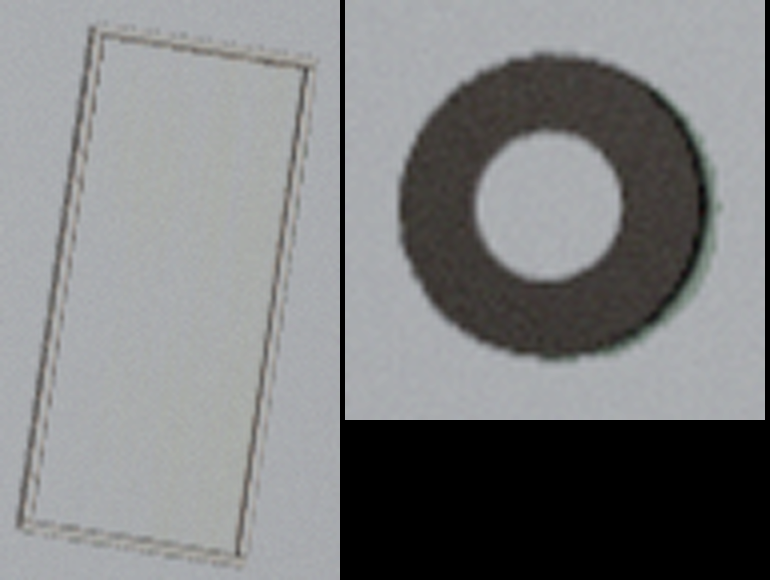

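Run:
```python
from h import *
c=pickle.load(open('top0.pkl','rb'))
P=lambda x,y,z,s=6,o=(225,165): w(c,o[0]+(x+.5)/s-.5,o[1]+(y+.5)/s-.5,z)[:2].round(1)
for n,x,y,z in [('spool',165,301,80),('holder',345,240,26),('can',525,232,80),('cap',373,402,90),('bodyshould',378,404,65),('cBL',120,578,8),('cBR',687,466,8)]: print(n,P(x,y,z))
T=[P(x,y,12,4,(395,175)) for x,y in [(93,25),(317,62),(240,567),(17,527)]]; print('tray',T,np.mean(T,0))
print('stage spot',P(549-345,206,12,6,(112,200)),'outer',P(554-345,206,12,6,(112,200)))
bl,br=P(120,578,8),P(687,466,8)
d=bl-br; print(np.hypot(*d)); ey=d/np.hypot(*d); ex=np.array([ey[1],-ey[0]]); print('yaw',np.arctan2(ex[1],ex[0]))
r=(bl+br)/2+70*ex; print('rack',r)
for m in [(25,0),(-31,0),(13,55),(13,-55)]: print(m,r+m[0]*ex+m[1]*ey)
print('rail depth',[ (lambda z:z)(c['z_map'][v,u]) for u,v in [(280,186)]])
g=cv2.cvtColor(c['color'],cv2.COLOR_BGR2GRAY)
```

```text
spool [550.9  71. ]
holder [573.5  17.3]
can [572.3 -38.7]
cap [520.2   7.3]
bodyshould [520.   6.]
cBL [463.8  90.7]
cBR [501.2 -94.3]
tray [array([ 621.9, -248.4]), array([ 604. , -357.2]), array([ 359.6, -316. ]), array([ 378. , -209.1])] [ 490.875 -282.675]
stage spot [515.8 285.6] outer [515.8 283.9]
188.74257601293886
yaw 0.19947369484666208
rack [551.1119702   12.07074424]
(25, 0) [575.61624527  17.02458148]
(-31, 0) [520.72666911   5.92798608]
(13, 55) [552.95575132  68.55614476]
(13, -55) [574.75263514 -39.26266555]
rail depth [np.float32(982.9351)]
```

```bash
cat >> h.py <<'E'
import json,os
def cmd(): return np.array(json.load(open('cmd.json')) if os.path.exists('cmd.json') else [169.802,-549.358,224.447,0.2998])
def plan(*T):
    "rows in jog units for world waypoints (x,y,z,yaw), from the last commanded pose; stores the last"
    x,y,z,a=cmd(); c,s=np.cos(a),np.sin(a); pz=(x,y,z,a)
    for t in T:
        dx,dy=t[0]-x,t[1]-y
        r=np.round([(c*dx+s*dy)/600,(s*dx-c*dy)/600,-(t[2]-z)/600,-(t[3]-a)/np.pi],4)
        n=max(np.linalg.norm(np.subtract(t[:3],pz[:3]))/41.7,abs(np.degrees(t[3]-pz[3]))/7.16); pz=t
        print(r.tolist(),'rows %.1f'%n)
    fx,fy,fz,ft=r*600
    json.dump([x+c*fx+s*fy,y+s*fx-c*fy,z-fz,a-r[3]*np.pi],open('cmd.json','w'))
E
python3 - <<'E'
from h import *
plan((480,10,300,0.2))
E
```

```text
[0.7693, -0.738, -0.1259, 0.0318] rows 15.4
```

Emit:
{"fn": "jog_arm", "kwargs": {
  "increments": [
    [0.7693,-0.738,-0.1259,0.0318,60],
    [0.7693,-0.738,-0.1259,0.0318,60],
    [0.7693,-0.738,-0.1259,0.0318,60],
    [0.7693,-0.738,-0.1259,0.0318,60],
    [0.7693,-0.738,-0.1259,0.0318,60],
    [0.7693,-0.738,-0.1259,0.0318,60],
    [0.7693,-0.738,-0.1259,0.0318,60],
    [0.7693,-0.738,-0.1259,0.0318,60],
    [0.7693,-0.738,-0.1259,0.0318,60],
    [0.7693,-0.738,-0.1259,0.0318,60],
    [0.7693,-0.738,-0.1259,0.0318,60],
    [0.7693,-0.738,-0.1259,0.0318,60],
    [0.7693,-0.738,-0.1259,0.0318,60],
    [0.7693,-0.738,-0.1259,0.0318,60],
    [0.7693,-0.738,-0.1259,0.0318,60],
    [0.7693,-0.738,-0.1259,0.0318,60],
    [0.7693,-0.738,-0.1259,0.0318,60],
    [0.7693,-0.738,-0.1259,0.0318,60],
    [0.7693,-0.738,-0.1259,0.0318,60],
    [0.7693,-0.738,-0.1259,0.0318,60]
  ]
}}

```text
t: 1.77
ee_pos: [479.2, 8.8, 299.4]
tcp_rot: [0.995, 0.099, -0.001, 0.0]
wrist_force: [0.3, -0.5, 0.4]
gripper_width: 59.7
grip_force: 0.0
```

Run:
```python
from station import env, vision
from h import *
o=env.get_obs(); print(o['t'],o['ee_pos'],o['tcp_rot'],o['q'],o['gripper_width'])
c=vision.capture('wrist'); pickle.dump(c,open('wrist0.pkl','wb')); cv2.imwrite('pics/wrist0.png',c['color']); print(c['camera_matrix'],c['extrinsics'])
```

```text
1.7667 [479.24929633   8.82930268 299.4394432 ] [ 9.95102294e-01  9.88484009e-02 -6.40645351e-04  8.77585626e-05] [-1.62054189e-01 -5.12671428e-02  1.66372820e+00 -5.00692372e-04
  1.53032417e+00  1.21074248e+00] 59.709067648611395
[[330.48046252   0.         284.44160622]
 [  0.         330.48046252 207.2812611 ]
 [  0.           0.           1.        ]] [[ 1.98059054e-01 -9.80190079e-01  1.39016118e-04 -8.71316039e+01]
 [-9.47597083e-01 -1.91436979e-01  2.55757018e-01  4.10162337e+02]
 [-2.50663879e-01 -5.07867243e-02 -9.66741087e-01  5.82792781e+02]
 [ 0.00000000e+00  0.00000000e+00  0.00000000e+00  1.00000000e+00]]
```

View pics/wrist0.png

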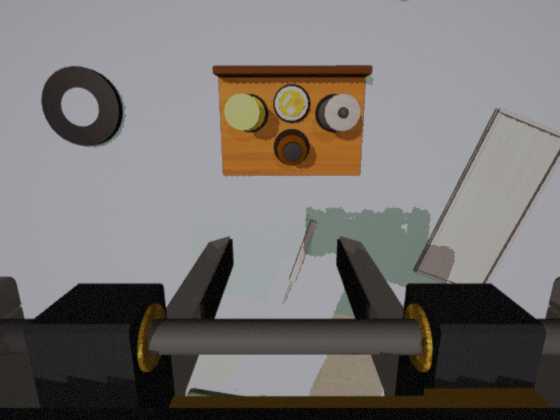

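```bash
cat >> h.py <<'E'
def cloud(c):
    K,E=c['camera_matrix'],c['extrinsics']; z=c['z_map'].astype(float); v,u=np.nonzero(z>0); d=z[v,u]
    p=np.c_[(u-K[0,2])/K[0,0]*d,(v-K[1,2])/K[1,1]*d,d]
    return (p-E[:3,3])@E[:3,:3], u, v
def top(c,xy,z0,z1,r=24):
    "centre (mean, enclosing circle), radius, count and median height of points near xy in a height band"
    p=cloud(c)[0]; m=(np.hypot(*(p[:,:2]-xy).T)<r)&(p[:,2]>z0)&(p[:,2]<z1); q=p[m]
    (a,b),R=cv2.minEnclosingCircle(q[:,:2].astype(np.float32))
    return q.mean(0)[:2].round(1),(round(a,1),round(b,1)),round(R,1),m.sum(),np.median(q[:,2]).round(1)
E
python3 - <<'E'
from h import *
for n in ('top0','wrist0'):
    c=pickle.load(open(n+'.pkl','rb')); print(n)
    for o,xy,z0,z1 in [('spool',(551,71),75,85),('holder',(574,17),20,32),('can',(572,-39),76,84),('cap',(520,7),84,96),('stage',(516,285),9,15)]:
        print(o,*top(c,xy,z0,z1,24 if o!='stage' else 60))
    p,u,v=cloud(c)
    for P in [(520,-20),(440,-100),(490,-282)]:
        m=np.hypot(*(p[:,:2]-P).T)<8; print(P,np.median(p[m,2]).round(1))
w0=pickle.load(open('wrist0.pkl','rb'))
for n,u,v,z in [('spool',244,111,80),('holder',291,103,26),('knob',343.5,112.5,88),('cap',291.5,152,90),('BL',222,175.5,8),('BR',361,175.5,8),('spot',80,106.5,12)]: print(n,w(w0,u,v,z)[:2].round(1))
E
```

```text
top0
spool [550.4  70.2] (550.3, 70.3) 19.7 362 80.0
holder [572.6  18. ] (573.0, 17.8) 20.9 355 27.4
can [571.8 -38.8] (572.0, -38.7) 20.3 339 80.0
cap [519.5   6.9] (519.6, 6.9) 10.7 111 89.9
stage [515.1 284.9] (515.2, 285.1) 50.1 1798 11.9
(520, -20) 8.1
(440, -100) 0.4
(490, -282) 5.3
wrist0
spool [551.1  70.7] (550.9, 70.8) 19.9 1042 79.0
holder [573.3  18.6] (573.3, 18.7) 20.8 893 26.3
can [572.5 -37.9] (572.2, -38.1) 20.3 989 78.8
cap [520.2   7.7] (520.2, 7.5) 10.8 302 88.9
stage [516.5 285.5] (515.6, 285.7) 50.5 4782 11.1
(520, -20) 396.6
(440, -100) -0.3
(490, -282) 4.1
spool [552.4  68.1]
holder [573.6  18.7]
knob [572.1 -38.2]
cap [519.9   8.2]
BL [462.5  92.2]
BR [500.4 -95.2]
spot [516.  285.1]
```

Run:
```python
from h import *
plan((520,7.5,140,0.2),(520,7.5,48,0.2))
```

```text
[0.0645, 0.0173, 0.2666, -0.0] rows 4.0
[0.0645, 0.0173, 0.42, -0.0] rows 2.2
```

Emit:
{"fn": "jog_arm", "kwargs": {
  "increments": [
    [0.0645,0.0173,0.2666,0,60],
    [0.0645,0.0173,0.2666,0,60],
    [0.0645,0.0173,0.2666,0,60],
    [0.0645,0.0173,0.2666,0,60],
    [0.0645,0.0173,0.2666,0,60],
    [0.0645,0.0173,0.2666,0,60],
    [0.0645,0.0173,0.31,0,60],
    [0.0645,0.0173,0.34,0,60],
    [0.0645,0.0173,0.37,0,60],
    [0.0645,0.0173,0.4,0,60],
    [0.0645,0.0173,0.42,0,60],
    [0.0645,0.0173,0.42,0,60],
    [0.0645,0.0173,0.42,0,60],
    [0.0645,0.0173,0.42,0,60]
  ]
}}

```text
t: 2.98
ee_pos: [521.8, 7.1, 50.2]
tcp_rot: [0.995, 0.1, 0.002, 0.0]
wrist_force: [-0.4, -1.0, -0.7]
gripper_width: 60.1
grip_force: 0.0
```

Run:
```python
from station import env
o=env.get_obs(); print(o['t'],o['ee_pos'],o['tcp_rot'])
```

```text
2.9833 [521.77451633   7.09991568  50.2299408 ] [9.95021604e-01 9.96395886e-02 1.93043093e-03 4.82784722e-04]
```

Emit:
{"fn": "jog_arm", "kwargs": {
  "increments": [
    [0,0,0,0,30],
    [0,0,0,0,30],
    [0,0,0,0,30],
    [0,0,0,0,30],
    [0,0,0,0,30],
    [0,0,0,0,30],
    [0,0,0,0,30]
  ]
}}

```text
t: 3.57
ee_pos: [520.3, 7.6, 48.4]
tcp_rot: [0.995, 0.1, 0.0, -0.0]
wrist_force: [-0.9, 1.5, 4.4]
gripper_width: 35.3
grip_force: 30.0
```

Run:
```python
from h import *
a,t=-0.16,(490.9,-282.7)
plan((520,7.5,160,0.2),(417,-270.5,160,0.0),(417,-270.5,46,0.0))
```

```text
[-0.0, 0.0, -0.1867, -0.0] rows 2.7
[-0.2603, 0.42, -0.1867, 0.0636] rows 7.1
[-0.2603, 0.42, 0.0033, 0.0636] rows 2.7
```

Emit:
{"fn": "jog_arm", "kwargs": {
  "increments": [
    [0,0,-0.05,0,30],
    [0,0,-0.1,0,30],
    [0,0,-0.15,0,30],
    [0,0,-0.1867,0,30],
    [-0.02,0.04,-0.1867,0.005,30],
    [-0.06,0.1,-0.1867,0.015,30],
    [-0.1,0.16,-0.1867,0.024,30],
    [-0.14,0.225,-0.1867,0.034,30],
    [-0.18,0.29,-0.1867,0.044,30],
    [-0.22,0.355,-0.1867,0.054,30],
    [-0.25,0.4,-0.1867,0.0636,30],
    [-0.2603,0.42,-0.1867,0.0636,30],
    [-0.2603,0.42,-0.17,0.0636,30],
    [-0.2603,0.42,-0.12,0.0636,30],
    [-0.2603,0.42,-0.07,0.0636,30],
    [-0.2603,0.42,-0.04,0.0636,30],
    [-0.2603,0.42,-0.02,0.0636,30],
    [-0.2603,0.42,-0.008,0.0636,30],
    [-0.2603,0.42,-0.003,0.0636,30],
    [-0.2603,0.42,0.0033,0.0636,30]
  ]
}}

```text
t: 5.23
ee_pos: [417.3, -269.9, 45.7]
tcp_rot: [1.0, 0.0, -0.0, -0.0]
wrist_force: [0.5, -0.3, -0.3]
gripper_width: 35.5
grip_force: 30.0
```

Emit:
{"fn": "jog_arm", "kwargs": {
  "increments": [
    [0,0,0,0,30],
    [0,0,0,0,30],
    [0,0,0,0,30],
    [0,0,0,0,30],
    [0,0,0,0,30]
  ]
}}

```text
t: 5.65
ee_pos: [417.3, -270.8, 46.6]
tcp_rot: [1.0, 0.0, 0.0, 0.0]
wrist_force: [0.0, -0.7, -0.7]
gripper_width: 35.1
grip_force: 30.0
```

Emit:
{"fn": "jog_arm", "kwargs": {
  "increments": [
    [0,0,0.001,0,30],
    [0,0,0.002,0,30],
    [0,0,0.002,0,30],
    [0,0,0.002,0,30],
    [0,0,0.002,0,30]
  ]
}}

```text
t: 6.07
ee_pos: [417.2, -270.7, 45.4]
tcp_rot: [1.0, 0.0, 0.0, 0.0]
wrist_force: [-1.3, 0.9, 5.7]
gripper_width: 35.3
grip_force: 30.0
```

Run:
```python
from h import *
c=cmd(); c[2]-=1.2; json.dump(list(c),open('cmd.json','w')); print(c)
plan((*c[:2],130,0),(572.1,-38.4,150,0.985),(572.1,-38.4,48,0.985))
```

```text
[ 4.16981595e+02 -2.70473891e+02  4.48070000e+01  9.20608475e-05]
[0.0, 0.0, -0.142, 0.0] rows 2.0
[0.2586, -0.3868, -0.1753, -0.3135] rows 7.9
[0.2586, -0.3868, -0.0053, -0.3135] rows 2.4
```

Emit:
{"fn": "jog_arm", "kwargs": {
  "increments": [
    [0,0,0,0,58],
    [0,0,0,0,58],
    [0,0,0,0,58],
    [0,0,-0.03,0,58],
    [0,0,-0.08,0,58],
    [0,0,-0.142,0,58],
    [0.03,-0.04,-0.16,-0.04,58],
    [0.06,-0.09,-0.1753,-0.08,58],
    [0.1,-0.15,-0.1753,-0.12,58],
    [0.14,-0.21,-0.1753,-0.16,58],
    [0.18,-0.27,-0.1753,-0.2,58],
    [0.22,-0.33,-0.1753,-0.24,58],
    [0.2586,-0.3868,-0.1753,-0.28,58],
    [0.2586,-0.3868,-0.1753,-0.3135,58],
    [0.2586,-0.3868,-0.1753,-0.3135,58],
    [0.2586,-0.3868,-0.1753,-0.3135,58],
    [0.2586,-0.3868,-0.1753,-0.3135,58]
  ]
}}

```text
t: 7.48
ee_pos: [571.4, -39.2, 149.5]
tcp_rot: [0.882, 0.471, -0.001, -0.0]
wrist_force: [-0.4, 0.2, -0.2]
gripper_width: 58.1
grip_force: 0.0
```

Run:
```python
from station import env, vision
from h import *
json.dump([572.1,-38.4,150,0.985],open('cmd.json','w'))
o=env.get_obs(); print(o['t'],o['ee_pos'],o['tcp_rot'],o['q'])
c=vision.capture('wrist'); pickle.dump(c,open('wrist1.pkl','wb'))
t=vision.capture('top'); pickle.dump(t,open('top1.pkl','wb'))
for n,k in(('w',c),('t',t)):
  for ob,xy,z0,z1 in [('can',(572,-39),76,84),('spool',(551,71),75,85),('holder',(574,17),20,32),('cap',(417,-270),81,92)]:
    try: print(n,ob,*top(k,xy,z0,z1))
    except Exception as e: print(n,ob,'none')
plan((572.1,-38.4,48,0.985))
```

```text
7.4833 [571.3691412  -39.16556897 149.49142904] [ 8.81910632e-01  4.71416246e-01 -5.76636158e-04 -1.67241998e-04] [-2.19242392e-01  2.73762241e-01  1.62142359e+00 -5.25455325e-04
  1.24749942e+00  3.69929001e-01]
w can [573.4 -37.4] (572.9, -38.1) 20.4 2084 78.9
w spool [551.8  70.7] (551.3, 70.8) 20.0 2881 79.0
w holder [574.1  18.7] (573.7, 18.4) 20.8 1878 26.4
w cap [nan nan] (0.0, 0.0) 0.0 0 nan
t can [nan nan] (0.0, 0.0) 0.0 0 nan
t spool [550.7  71.6] (550.6, 70.3) 19.7 332 80.0
t holder [569.   14.9] (568.8, 15.5) 15.9 7 27.5
t cap [ 417.3 -271.3] (416.7, -271.8) 11.1 122 86.7
[0.0, 0.0, 0.17, -0.0] rows 2.4h.py:29: RuntimeWarning: Mean of empty slice.
  return q.mean(0)[:2].round(1),(round(a,1),round(b,1)),round(R,1),m.sum(),np.median(q[:,2]).round(1)
  ret = um.true_divide(
  return _methods._mean(a, axis=axis, dtype=dtype,
  ret = ret.dtype.type(ret / rcount)
```

Emit:
{"fn": "jog_arm", "kwargs": {
  "increments": [
    [0,0,0.05,0,58],
    [0,0,0.1,0,58],
    [0,0,0.14,0,58],
    [0,0,0.16,0,58],
    [0,0,0.17,0,58],
    [0,0,0.17,0,58],
    [0,0,0.17,0,58],
    [0,0,0.17,0,58],
    [0,0,0.17,0,58],
    [0,0,0.17,0,35],
    [0,0,0.17,0,35],
    [0,0,0.17,0,35],
    [0,0,0.17,0,35],
    [0,0,0.17,0,35],
    [0,0,0.17,0,35],
    [0,0,0.17,0,35]
  ]
}}

```text
t: 8.92
ee_pos: [572.4, -38.4, 48.5]
tcp_rot: [0.881, 0.473, 0.0, 0.0]
wrist_force: [-0.4, -0.2, 4.2]
gripper_width: 40.5
grip_force: 30.0
```

Run:
```python
from h import *
plan((572.1,-38.4,160,0.985),(490.9,-282.7,160,0.985),(490.9,-282.7,45,0.985))
```

```text
[0.0, 0.0, -0.1867, -0.0] rows 2.7
[-0.4141, 0.1123, -0.1867, -0.0] rows 6.2
[-0.4141, 0.1123, 0.005, -0.0] rows 2.8
```

Emit:
{"fn": "jog_arm", "kwargs": {
  "increments": [
    [0,0,-0.05,0,35],
    [0,0,-0.1,0,35],
    [0,0,-0.15,0,35],
    [0,0,-0.1867,0,35],
    [-0.03,0.008,-0.1867,0,35],
    [-0.09,0.024,-0.1867,0,35],
    [-0.15,0.04,-0.1867,0,35],
    [-0.21,0.056,-0.1867,0,35],
    [-0.27,0.073,-0.1867,0,35],
    [-0.33,0.09,-0.1867,0,35],
    [-0.38,0.103,-0.1867,0,35],
    [-0.4141,0.1123,-0.1867,0,35],
    [-0.4141,0.1123,-0.15,0,35],
    [-0.4141,0.1123,-0.1,0,35],
    [-0.4141,0.1123,-0.05,0,35],
    [-0.4141,0.1123,-0.025,0,35],
    [-0.4141,0.1123,-0.01,0,35],
    [-0.4141,0.1123,-0.003,0,35],
    [-0.4141,0.1123,0.002,0,35],
    [-0.4141,0.1123,0.005,0,35]
  ]
}}

```text
t: 10.58
ee_pos: [491.6, -283.1, 45.6]
tcp_rot: [0.881, 0.473, 0.0, 0.001]
wrist_force: [-0.5, -0.5, -0.6]
gripper_width: 40.2
grip_force: 30.0
```

Emit:
{"fn": "jog_arm", "kwargs": {
  "increments": [
    [0,0,0,0,35],
    [0,0,0,0,35],
    [0,0,0,0,35],
    [0,0,0,0,35],
    [0,0,0,0,35]
  ]
}}

```text
t: 11.0
ee_pos: [491.2, -282.9, 45.6]
tcp_rot: [0.881, 0.473, 0.0, 0.0]
wrist_force: [0.4, -0.2, -0.8]
gripper_width: 40.2
grip_force: 30.0
```

Run:
```python
from h import *
plan((490.9,-282.7,130,0.985),(551,70.6,150,-0.585))
```

```text
[-0.0, 0.0, -0.1417, -0.0] rows 2.0
[0.546, -0.242, -0.175, 0.4997] rows 12.6
```

Emit:
{"fn": "jog_arm", "kwargs": {
  "increments": [
    [0,0,0.001,0,35],
    [0,0,0.0015,0,35],
    [0,0,0.0015,0,35],
    [0,0,0.0015,0,35],
    [0,0,0.0015,0,58],
    [0,0,0.0015,0,58],
    [0,0,0.0015,0,58],
    [0,0,-0.03,0,58],
    [0,0,-0.08,0,58],
    [0,0,-0.1417,0,58],
    [0.02,-0.01,-0.16,0.03,58],
    [0.05,-0.022,-0.175,0.06,58],
    [0.1,-0.044,-0.175,0.1,58],
    [0.15,-0.066,-0.175,0.14,58],
    [0.2,-0.09,-0.175,0.18,58],
    [0.25,-0.11,-0.175,0.22,58],
    [0.3,-0.133,-0.175,0.26,58],
    [0.35,-0.155,-0.175,0.3,58],
    [0.4,-0.177,-0.175,0.34,58],
    [0.44,-0.195,-0.175,0.38,58]
  ]
}}

```text
t: 12.67
ee_pos: [539.4, 4.2, 149.9]
tcp_rot: [0.995, -0.099, 0.0, -0.0]
wrist_force: [0.3, 1.0, 0.5]
gripper_width: 57.9
grip_force: 0.0
```

Run:
```python
from station import env
from h import *
o=env.get_obs(); print(o['ee_pos'],o['tcp_rot'])
a,b=.985,(490.9,-282.7)
c,s=np.cos(a),np.sin(a); fx,fy=.44*600,-.195*600
json.dump([b[0]+c*fx+s*fy,b[1]+s*fx-c*fy,150,.985-.38*np.pi],open('cmd.json','w')); print(cmd())
plan((551,70.6,150,-0.585),(551,70.6,48,-0.585))
```

```text
[539.36266975   4.19504418 149.85491829] [ 9.95131265e-01 -9.85581658e-02  2.19883201e-08 -2.31892593e-04]
[ 5.39363028e+02  1.96881626e+00  1.50000000e+02 -2.08805208e-01]
[-0.0047, -0.1159, -0.0, 0.1197] rows 3.0
[-0.0047, -0.1159, 0.17, 0.1197] rows 2.4
```

Emit:
{"fn": "jog_arm", "kwargs": {
  "increments": [
    [-0.002,-0.05,0,0.035,58],
    [-0.004,-0.1,0,0.07,58],
    [-0.0047,-0.1159,0,0.105,58],
    [-0.0047,-0.1159,0,0.1197,58],
    [-0.0047,-0.1159,0,0.1197,58],
    [-0.0047,-0.1159,0,0.1197,58],
    [-0.0047,-0.1159,0,0.1197,58],
    [-0.0047,-0.1159,0,0.1197,58]
  ]
}}

```text
t: 13.33
ee_pos: [549.8, 70.2, 149.9]
tcp_rot: [0.96, -0.28, -0.0, 0.0]
wrist_force: [-0.5, -0.3, 0.5]
gripper_width: 58.1
grip_force: 0.0
```

Run:
```python
from station import env,vision
from h import *
o=env.get_obs(); print(o['ee_pos'],o['tcp_rot'],2*np.arctan2(*o['tcp_rot'][[1,0]]))
c=vision.capture('wrist')
for n in [('spool',(551,70.5),75,83),('holder',(574,17),20,32)]: print(*top(c,*n[1:]))
c=vision.capture('top'); pickle.dump(c,open('top2.pkl','wb')); cv2.imwrite('pics/t2.png',c['color'][160:330,220:480])
for n in [('bot',(417,-270.5),81,92),('can',(491,-283),73,80)]: print(*top(c,*n[1:]))
```

```text
[549.81080753  70.23322717 149.87945392] [ 9.59896633e-01 -2.80354138e-01 -8.59911077e-05  5.94497511e-05] -0.5683260498057566
[551.8  70.5] (551.3, 70.8) 19.9 2201 78.9
[574.2  18.7] (573.5, 18.8) 20.9 1867 26.4
[ 417.1 -271.2] (416.7, -271.9) 11.0 122 86.8
[ 491.3 -282.5] (491.1, -283.2) 20.6 353 77.0
```

Run:
```python
from h import *
json.dump([550.5,70.8,150,-.569],open('cmd.json','w'))
plan((551,70.6,48,-0.569))
```

```text
[0.0009, -0.0002, 0.17, -0.0] rows 2.4
```

Emit:
{"fn": "jog_arm", "kwargs": {
  "increments": [
    [0.0009,-0.0002,0.05,0,58],
    [0.0009,-0.0002,0.1,0,58],
    [0.0009,-0.0002,0.14,0,58],
    [0.0009,-0.0002,0.16,0,58],
    [0.0009,-0.0002,0.17,0,58],
    [0.0009,-0.0002,0.17,0,58],
    [0.0009,-0.0002,0.17,0,58],
    [0.0009,-0.0002,0.17,0,58],
    [0.0009,-0.0002,0.17,0,58],
    [0.0009,-0.0002,0.17,0,26],
    [0.0009,-0.0002,0.17,0,26],
    [0.0009,-0.0002,0.17,0,26],
    [0.0009,-0.0002,0.17,0,26],
    [0.0009,-0.0002,0.17,0,26],
    [0.0009,-0.0002,0.17,0,26],
    [0.0009,-0.0002,0.17,0,26],
    [0.0009,-0.0002,0.17,0,26]
  ]
}}

```text
t: 14.85
ee_pos: [550.9, 70.6, 48.5]
tcp_rot: [0.96, -0.28, 0.0, -0.0]
wrist_force: [-0.2, 0.5, 3.6]
gripper_width: 38.1
grip_force: 30.0
```

Run:
```python
from station import env
from h import *
o=env.get_obs(); print(o['ee_pos'],2*np.arctan2(*o['tcp_rot'][[1,0]]))
plan((551,70.6,190,-0.569),(565,-294.6,190,-0.569),(565,-294.6,45,-0.569))
```

```text
[550.90650428  70.63964789  48.45212219] -0.5681796814081737
[-0.0, 0.0, -0.2367, -0.0] rows 3.4
[0.3476, 0.5002, -0.2367, -0.0] rows 8.8
[0.3476, 0.5002, 0.005, -0.0] rows 3.5
```

Emit:
{"fn": "jog_arm", "kwargs": {
  "increments": [
    [0,0,0,0,50],
    [0,0,0,0,50],
    [0,0,0,0,50],
    [0,0,0.005,0,50],
    [0,0,0.009,0,50],
    [0,0,0.009,0,50],
    [0,0,0.009,0,50],
    [0,0,0.009,0,50],
    [0,0,0.009,0,26],
    [0,0,0.009,0,26],
    [0,0,0.009,0,26],
    [0,0,0.009,0,26],
    [0,0,0.009,0,26],
    [0,0,0.009,0,26],
    [0,0,0.009,0,26],
    [0,0,0.009,0,26]
  ]
}}

```text
t: 16.18
ee_pos: [550.5, 70.7, 42.7]
tcp_rot: [0.96, -0.28, 0.0, -0.0]
wrist_force: [0.3, 0.4, 0.7]
gripper_width: 38.3
grip_force: 30.0
```

Run:
```python
from station import env,vision
from h import *
json.dump([551,70.6,42.6,-.569],open('cmd.json','w'))
c=vision.capture('wrist'); s=vision.capture('side')
print(*top(c,(551,70.6),60,84))
a=cv2.resize(s['color'][170:290,220:350],None,fx=4,fy=4,interpolation=cv2.INTER_CUBIC)
o=np.zeros((480,800,3),np.uint8); o[:,:520]=a; o[:420,520:]=c['color'][:,140:420]
cv2.imwrite('pics/sp.png',cv2.convertScaleAbs(o,alpha=1.5,beta=15))
```

```text
[556.1  66.8] (554.3, 68.4) 22.7 5708 79.2
```

View pics/sp.png

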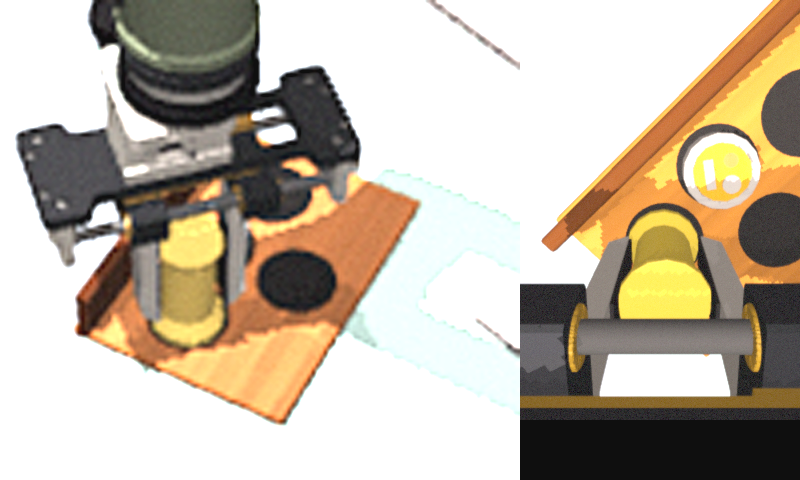

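Emit:
{"fn": "jog_arm", "kwargs": {
  "increments": [
    [0,0,0,0,52],
    [0,0,0,0,52],
    [0,0,0,0,52],
    [0,0,-0.02,0,52],
    [0,0,-0.04,0,52],
    [0,0,-0.052,0,52],
    [0,0,-0.052,0,52],
    [0,0,-0.052,0,52],
    [0,0,-0.052,0,52],
    [0,0,-0.052,0,52],
    [0,0,-0.052,0,34],
    [0,0,-0.052,0,34],
    [0,0,-0.052,0,34],
    [0,0,-0.052,0,34],
    [0,0,-0.052,0,34],
    [0,0,-0.052,0,34]
  ]
}}

```text
t: 17.62
ee_pos: [550.2, 70.6, 73.6]
tcp_rot: [0.96, -0.28, -0.0, 0.0]
wrist_force: [0.2, -0.1, -0.6]
gripper_width: 38.4
grip_force: 30.0
```

Run:
```python
from h import *
json.dump([551,70.6,73.8,-.569],open('cmd.json','w'))
plan((551,70.6,190,-0.569),(565,-294.6,190,-0.569),(565,-294.6,71,-0.569))
```

```text
[0.0, -0.0, -0.1937, -0.0] rows 2.8
[0.3476, 0.5002, -0.1937, -0.0] rows 8.8
[0.3476, 0.5002, 0.0047, -0.0] rows 2.9
```

Emit:
{"fn": "jog_arm", "kwargs": {
  "increments": [
    [0,0,-0.02,0,34],
    [0,0,-0.05,0,34],
    [0,0,-0.1,0,34],
    [0,0,-0.15,0,34],
    [0,0,-0.1937,0,34],
    [0,0,-0.1937,0,34],
    [0,0,-0.1937,0,34]
  ]
}}

```text
t: 18.2
ee_pos: [552.0, 70.6, 192.8]
tcp_rot: [0.96, -0.28, 0.003, -0.001]
wrist_force: [-0.8, 0.2, -1.2]
gripper_width: 38.1
grip_force: 30.0
```

Run:
```python
from station import env,vision
from h import *
json.dump([551,70.6,190,-.569],open('cmd.json','w'))
s=vision.capture('side'); c=vision.capture('wrist')
a=cv2.resize(s['color'][120:290,200:350],None,fx=3,fy=3,interpolation=cv2.INTER_CUBIC)
o=np.zeros((510,735,3),np.uint8); o[:,:450]=a; o[:420,455:735]=c['color'][:,140:420]
cv2.imwrite('pics/sp2.png',cv2.convertScaleAbs(o,alpha=1.4,beta=15))
plan((551,70.6,190,-0.569),(565,-294.6,190,-0.569),(565,-294.6,71,-0.569))
```

```text
[0.0, -0.0, -0.0, -0.0] rows 0.0
[0.3476, 0.5002, -0.0, -0.0] rows 8.8
[0.3476, 0.5002, 0.1983, -0.0] rows 2.9
```

View pics/sp2.png

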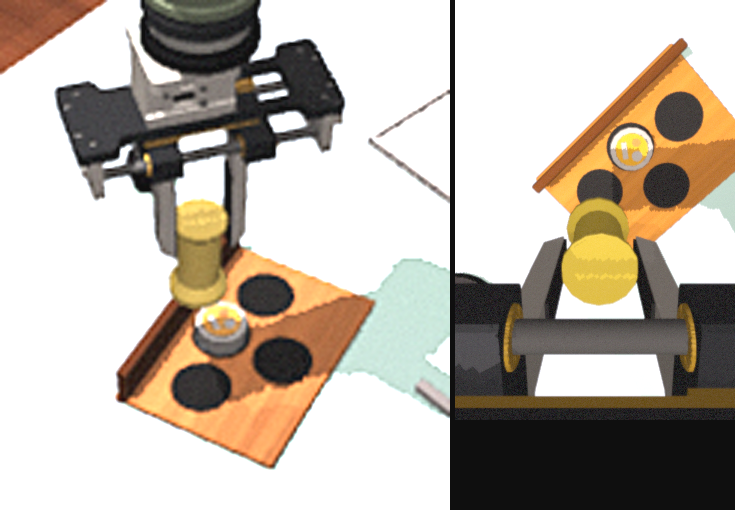

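Emit:
{"fn": "jog_arm", "kwargs": {
  "increments": [
    [0.02,0.03,0,0,34],
    [0.055,0.08,0,0,34],
    [0.095,0.137,0,0,34],
    [0.135,0.194,0,0,34],
    [0.175,0.252,0,0,34],
    [0.215,0.31,0,0,34],
    [0.255,0.367,0,0,34],
    [0.295,0.425,0,0,34],
    [0.33,0.475,0,0,34],
    [0.3476,0.5002,0,0,34],
    [0.3476,0.5002,0.03,0,34],
    [0.3476,0.5002,0.08,0,34],
    [0.3476,0.5002,0.13,0,34],
    [0.3476,0.5002,0.16,0,34],
    [0.3476,0.5002,0.18,0,34],
    [0.3476,0.5002,0.19,0,34],
    [0.3476,0.5002,0.195,0,34],
    [0.3476,0.5002,0.197,0,34],
    [0.3476,0.5002,0.1983,0,34],
    [0.3476,0.5002,0.1983,0,34]
  ]
}}

```text
t: 19.97
ee_pos: [565.7, -295.1, 72.5]
tcp_rot: [0.96, -0.28, 0.001, 0.0]
wrist_force: [0.1, -0.6, -0.1]
gripper_width: 38.1
grip_force: 30.0
```

Emit:
{"fn": "jog_arm", "kwargs": {
  "increments": [
    [0,0,0,0,34],
    [0,0,0.001,0,34],
    [0,0,0.001,0,34],
    [0,0,0.001,0,34],
    [0,0,0.001,0,34]
  ]
}}

```text
t: 20.38
ee_pos: [564.8, -294.6, 70.6]
tcp_rot: [0.96, -0.28, 0.0, 0.0]
wrist_force: [0.2, 0.4, -0.1]
gripper_width: 38.4
grip_force: 30.0
```

Run:
```python
from h import *
json.dump([565,-294.6,69.8,-.569],open('cmd.json','w'))
plan((565,-294.6,140,-0.569),(573.4,18.5,140,0.2))
```

```text
[0.0, -0.0, -0.117, -0.0] rows 1.7
[-0.2694, -0.4472, -0.117, -0.2448] rows 7.5
```

Emit:
{"fn": "jog_arm", "kwargs": {
  "increments": [
    [0,0,0.001,0,34],
    [0,0,0.001,0,34],
    [0,0,0.001,0,34],
    [0,0,0.001,0,56],
    [0,0,0.001,0,56],
    [0,0,0.001,0,56],
    [0,0,0.001,0,56]
  ]
}}

```text
t: 20.97
ee_pos: [564.5, -294.5, 69.6]
tcp_rot: [0.96, -0.28, -0.0, -0.0]
wrist_force: [-0.2, -0.5, -0.6]
gripper_width: 55.9
grip_force: 0.0
```

Emit:
{"fn": "jog_arm", "kwargs": {
  "increments": [
    [0,0,-0.04,0,56],
    [0,0,-0.09,0,56],
    [0,0,-0.117,0,56],
    [-0.02,-0.033,-0.117,-0.02,58],
    [-0.05,-0.083,-0.117,-0.05,58],
    [-0.08,-0.133,-0.117,-0.08,58],
    [-0.11,-0.183,-0.117,-0.11,58],
    [-0.14,-0.233,-0.117,-0.14,58],
    [-0.17,-0.282,-0.117,-0.17,58],
    [-0.2,-0.332,-0.117,-0.2,58],
    [-0.23,-0.382,-0.117,-0.22,58],
    [-0.255,-0.424,-0.117,-0.24,58],
    [-0.2694,-0.4472,-0.117,-0.2448,58],
    [-0.2694,-0.4472,-0.117,-0.2448,58],
    [-0.2694,-0.4472,-0.117,-0.2448,58],
    [-0.2694,-0.4472,-0.117,-0.2448,58],
    [-0.2694,-0.4472,-0.117,-0.2448,58],
    [-0.2694,-0.4472,-0.117,-0.2448,58]
  ]
}}

```text
t: 22.47
ee_pos: [572.9, 17.2, 140.0]
tcp_rot: [0.995, 0.099, -0.0, 0.0]
wrist_force: [-0.3, -0.9, 0.2]
gripper_width: 58.2
grip_force: 0.0
```

Run:
```python
from station import env,vision
from h import *
o=env.get_obs(); print(o['ee_pos'],2*np.arctan2(*o['tcp_rot'][[1,0]]))
c=vision.capture('wrist'); print(*top(c,(573.5,18.5),20,32))
t=vision.capture('top')
for n in [('bot',(417,-270.5),81,92),('can',(491,-283),73,80),('spool',(565,-295),73,81)]: print(n[0],*top(t,*n[1:]))
pickle.dump(c,open('wrist3.pkl','wb')); cv2.imwrite('pics/w3.png',np.vstack([c['color'],t['color'][170:330,:]])[::1])
plan((573.4,18.5,60,.2),(573.4,18.5,29,0.2))
```

```text
[572.91151977  17.24039363 139.98777026] 0.19889907781396138
[574.7  18.7] (573.8, 18.5) 21.0 1776 26.4
bot [ 417.2 -271.3] (417.0, -271.8) 10.7 122 86.8
can [ 491.  -282.7] (490.8, -282.8) 20.5 350 76.8
spool [ 565.7 -294.8] (566.3, -294.7) 20.3 375 77.2
[-0.0, 0.0001, 0.1333, 0.0] rows 1.9
[-0.0, 0.0001, 0.185, 0.0] rows 0.7
```

View pics/w3.png

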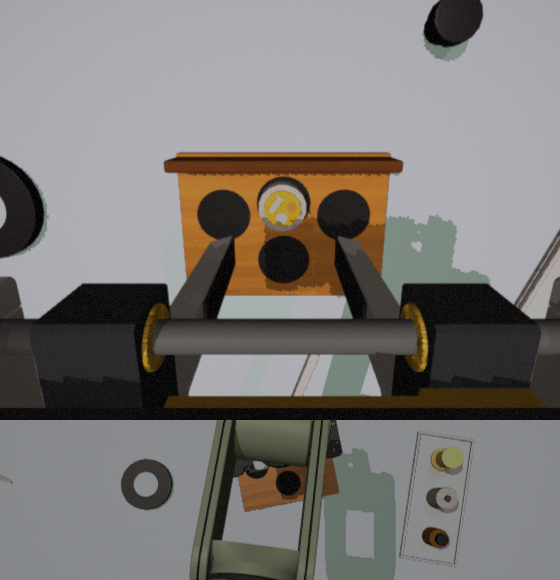

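Emit:
{"fn": "jog_arm", "kwargs": {
  "increments": [
    [0,0.0001,0.05,0,58],
    [0,0.0001,0.1,0,58],
    [0,0.0001,0.14,0,58],
    [0,0.0001,0.16,0,58],
    [0,0.0001,0.175,0,58],
    [0,0.0001,0.182,0,58],
    [0,0.0001,0.185,0,58],
    [0,0.0001,0.185,0,58],
    [0,0.0001,0.185,0,58],
    [0,0.0001,0.185,0,58],
    [0,0.0001,0.185,0,36],
    [0,0.0001,0.185,0,36],
    [0,0.0001,0.185,0,36],
    [0,0.0001,0.185,0,36],
    [0,0.0001,0.185,0,36],
    [0,0.0001,0.185,0,36],
    [0,0.0001,0.185,0,36]
  ]
}}

```text
t: 23.98
ee_pos: [573.2, 18.6, 29.5]
tcp_rot: [0.995, 0.1, 0.0, 0.0]
wrist_force: [0.3, 0.5, 4.2]
gripper_width: 41.5
grip_force: 30.0
```

Run:
```python
from h import *
plan((573.4,18.5,140,.2),(515.5,285.4,140,.35),(515.5,285.4,34,0.35))
```

```text
[-0.0, -0.0, -0.185, 0.0] rows 2.7
[-0.0062, -0.4552, -0.185, -0.0477] rows 6.5
[-0.0062, -0.4552, -0.0083, -0.0477] rows 2.5
```

Emit:
{"fn": "jog_arm", "kwargs": {
  "increments": [
    [0,0,-0.03,0,36],
    [0,0,-0.08,0,36],
    [0,0,-0.13,0,36],
    [0,0,-0.17,0,36],
    [0,-0.01,-0.185,0,36],
    [0,-0.05,-0.185,-0.01,36],
    [-0.002,-0.11,-0.185,-0.015,36],
    [-0.003,-0.17,-0.185,-0.02,36],
    [-0.004,-0.23,-0.185,-0.025,36],
    [-0.005,-0.29,-0.185,-0.03,36],
    [-0.006,-0.35,-0.185,-0.04,36],
    [-0.0062,-0.4,-0.185,-0.0477,36],
    [-0.0062,-0.44,-0.185,-0.0477,36],
    [-0.0062,-0.4552,-0.185,-0.0477,36],
    [-0.0062,-0.4552,-0.16,-0.0477,36],
    [-0.0062,-0.4552,-0.11,-0.0477,36],
    [-0.0062,-0.4552,-0.07,-0.0477,36],
    [-0.0062,-0.4552,-0.04,-0.0477,36],
    [-0.0062,-0.4552,-0.02,-0.0477,36],
    [-0.0062,-0.4552,-0.0083,-0.0477,36]
  ]
}}

```text
t: 25.65
ee_pos: [512.6, 283.9, 32.6]
tcp_rot: [0.985, 0.174, -0.003, 0.001]
wrist_force: [-15.0, -5.9, 41.9]
gripper_width: 41.6
grip_force: 30.0
```

Emit:
{"fn": "jog_arm", "kwargs": {
  "increments": [
    [0,0,0,0,36],
    [0,0,0,0,36],
    [0,0,0,0,36],
    [0,0,0,0,36],
    [0,0,0,0,36]
  ]
}}

```text
t: 26.07
ee_pos: [515.1, 285.4, 34.3]
tcp_rot: [0.985, 0.174, 0.0, -0.0]
wrist_force: [-0.1, 0.4, -0.4]
gripper_width: 41.4
grip_force: 30.0
```

Run:
```python
from station import env,vision
from h import *
o=env.get_obs(); print(o['ee_pos'],2*np.arctan2(*o['tcp_rot'][[1,0]]),o['wrist_force'])
t=vision.capture('top'); c=vision.capture('wrist')
print(*top(c,(515.5,285),24,36,26))
a=cv2.resize(c['color'][150:320,190:380],None,fx=3,fy=3,interpolation=cv2.INTER_CUBIC)
cv2.imwrite('pics/st.png',a); pickle.dump(c,open('wst.pkl','wb'))
```

```text
[515.08032933 285.39211526  34.33713169] 0.35059840709806445 [-0.11393355  0.40208592 -0.40207894]
[517.6 285.5] (519.0, 286.3) 24.9 4796 31.9
```

View pics/st.png

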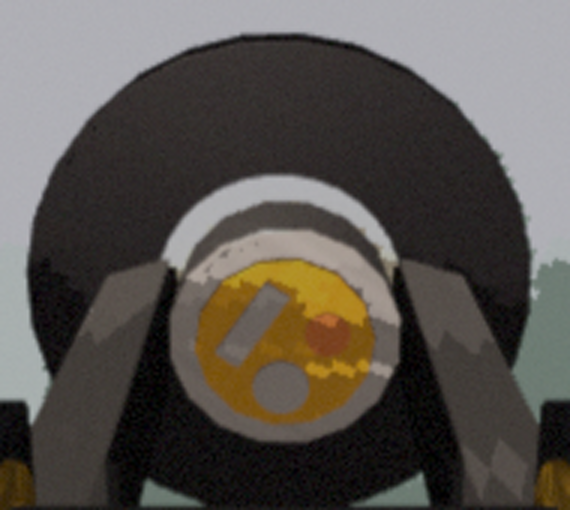

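Run:
```python
from h import *
c=pickle.load(open('wst.pkl','rb')); p,u,v=cloud(c)
# holder region from picture: ellipse centre crop (285,335)/3+(190,150)
m=(np.hypot((u-285)/37,(v-261.5)/34)<.95); q=p[m]
A=np.c_[q[:,:2]-q[:,:2].mean(0),np.ones(len(q))]; s=np.linalg.lstsq(A,q[:,2],rcond=None)[0]; print('plane',s)
k=(np.hypot(*(p[:,:2]-(515.5,285.4)).T)<26)&(p[:,2]>28)&(abs(u-285)<40)
(a,b),R=cv2.minEnclosingCircle(p[k,:2].astype(np.float32)); print(a,b,R,np.median(p[k,2]), p[k,:2].mean(0))
e=(p[:,2]<14)&(p[:,2]>9)&(np.hypot(*(p[:,:2]-(515.5,285.4)).T)<60); (a,b),R=cv2.minEnclosingCircle(p[e,:2].astype(np.float32)); print('stage',a,b,R,np.median(p[e,2]))
```

```text
plane [-8.59467636e-03  4.13120935e-03  3.21145995e+01]
517.7850952148438 286.10089111328125 23.76236915588379 33.162344324343245 [524.78523908 287.98943166]
stage 516.0914916992188 285.6371765136719 50.22457504272461 11.023124362842951
```

Run:
```python
from h import *
c=pickle.load(open('wst.pkl','rb'))
print(w(c,284.7,261.5,31), w(c,284.7,261.5,30), px(c,(515.5,285.4,12)))
```

```text
[516.43245663 284.88866247  31.        ] [516.01429538 284.73419397  30.        ] [283.31141427 249.25441956]
```

Emit:
{"fn": "jog_arm", "kwargs": {
  "increments": [
    [0,0,0.0005,0,36],
    [0,0,0.001,0,36],
    [0,0,0.0015,0,36],
    [0,0,0.0015,0,36],
    [0,0,0.0015,0,36],
    [0,0,0.0015,0,36]
  ]
}}

```text
t: 26.67
ee_pos: [514.7, 285.4, 33.1]
tcp_rot: [0.985, 0.175, -0.0, 0.0]
wrist_force: [0.2, 0.3, -1.6]
gripper_width: 41.6
grip_force: 30.0
```

Emit:
{"fn": "jog_arm", "kwargs": {
  "increments": [
    [0,0,0.0005,0,36],
    [0,0,0.001,0,36],
    [0,0,0.001,0,36],
    [0,0,0.001,0,36],
    [0,0,0.001,0,36]
  ]
}}

```text
t: 27.08
ee_pos: [514.8, 285.4, 32.8]
tcp_rot: [0.985, 0.175, 0.0, -0.0]
wrist_force: [-0.7, -0.3, 2.2]
gripper_width: 41.2
grip_force: 30.0
```

Run:
```python
from h import *
json.dump([515.5,285.4,32.5,.35],open('cmd.json','w'))
plan((515.5,285.4,150,.35),(565.0,-294.6,150,-.569))
```

```text
[0.0, 0.0, -0.1958, -0.0] rows 2.8
[-0.254, 0.9363, -0.1958, 0.2925] rows 14.0
```

Emit:
{"fn": "jog_arm", "kwargs": {
  "increments": [
    [0,0,0,0,44],
    [0,0,0,0,50],
    [0,0,0,0,56],
    [0,0,0,0,56],
    [0,0,0,0,56],
    [0,0,-0.02,0,56],
    [0,0,-0.06,0,56],
    [0,0,-0.11,0,56],
    [0,0,-0.16,0,56],
    [0,0,-0.1958,0,56],
    [0,0,-0.1958,0,56],
    [0,0,-0.1958,0,56]
  ]
}}

```text
t: 28.08
ee_pos: [516.0, 285.9, 152.4]
tcp_rot: [0.985, 0.175, 0.002, -0.0]
wrist_force: [-0.1, -0.2, -0.0]
gripper_width: 55.9
grip_force: 0.0
```

Run:
```python
from station import env,vision
from h import *
c=vision.capture('wrist'); print(*top(c,(515.5,285),24,36,30)); print(*top(c,(515.5,285),8,14,60))
json.dump([515.5,285.4,150,.35],open('cmd.json','w'))
plan((565.0,-294.6,150,-.569),(565.0,-294.6,69.8,-.569))
```

```text
[516.2 285. ] (515.3, 284.7) 20.8 1679 30.4
[518.9 287.4] (515.9, 286.0) 50.0 6824 11.0
[-0.254, 0.9363, -0.0, 0.2925] rows 14.0
[-0.254, 0.9363, 0.1337, 0.2925] rows 1.9
```

Emit:
{"fn": "jog_arm", "kwargs": {
  "increments": [
    [-0.008,0.03,0,0.01,56],
    [-0.022,0.08,0,0.03,56],
    [-0.038,0.14,0,0.05,56],
    [-0.054,0.2,0,0.07,56],
    [-0.07,0.26,0,0.09,56],
    [-0.087,0.32,0,0.11,56],
    [-0.103,0.38,0,0.13,56],
    [-0.119,0.44,0,0.15,56],
    [-0.136,0.5,0,0.17,56],
    [-0.152,0.56,0,0.19,56],
    [-0.168,0.62,0,0.21,56],
    [-0.184,0.68,0,0.23,56],
    [-0.2,0.74,0,0.25,56],
    [-0.217,0.8,0,0.27,56],
    [-0.233,0.86,0,0.28,56],
    [-0.246,0.905,0,0.2925,56],
    [-0.254,0.9363,0,0.2925,56],
    [-0.254,0.9363,0,0.2925,56],
    [-0.254,0.9363,0,0.2925,56],
    [-0.254,0.9363,0,0.2925,56]
  ]
}}

```text
t: 29.8
ee_pos: [563.5, -292.9, 148.0]
tcp_rot: [0.96, -0.28, -0.002, -0.001]
wrist_force: [0.4, 0.8, 0.1]
gripper_width: 56.0
grip_force: 0.0
```

Run:
```python
from station import env,vision
from h import *
json.dump([565,-294.6,150,-.569],open('cmd.json','w'))
o=env.get_obs(); print(o['ee_pos'],2*np.arctan2(*o['tcp_rot'][[1,0]]))
c=vision.capture('wrist'); print(*top(c,(565.5,-294.7),70,80))
t=vision.capture('top'); pickle.dump(t,open('top5.pkl','wb'))
print('holder',*top(t,(515.5,285),25,36,30),'stage',*top(t,(515.5,285),8,14,60))
```

```text
[ 563.53991346 -292.92260874  148.0177349 ] -0.5677959723414967
[ 566.6 -294.8] (566.2, -294.4) 20.0 2202 76.0
holder [513.9 282.8] (514.2, 283.7) 21.3 368 31.2 stage [515.2 284.3] (515.0, 285.4) 50.1 1389 11.6
```

Emit:
{"fn": "jog_arm", "kwargs": {
  "increments": [
    [0,0,0.03,0,56],
    [0,0,0.07,0,56],
    [0,0,0.11,0,56],
    [0,0,0.125,0,56],
    [0,0,0.1327,0,56],
    [0,0,0.1327,0,56],
    [0,0,0.1327,0,56],
    [0,0,0.1327,0,56],
    [0,0,0.1327,0,34],
    [0,0,0.1327,0,34],
    [0,0,0.1327,0,34],
    [0,0,0.1327,0,34],
    [0,0,0.1327,0,34],
    [0,0,0.1327,0,34],
    [0,0,0.1327,0,34]
  ]
}}

```text
t: 31.15
ee_pos: [565.3, -295.0, 71.3]
tcp_rot: [0.96, -0.28, 0.001, 0.0]
wrist_force: [0.7, 0.7, 4.3]
gripper_width: 38.0
grip_force: 30.0
```

Run:
```python
from h import *
json.dump([565,-294.6,70.4,-.569],open('cmd.json','w'))
plan((565.0,-294.6,170,-.569),(551,70.6,170,-.569),(551,70.6,74.4,-.569))
```

```text
[0.0, -0.0, -0.166, -0.0] rows 2.4
[-0.3476, -0.5002, -0.166, -0.0] rows 8.8
[-0.3476, -0.5002, -0.0067, -0.0] rows 2.3
```

Emit:
{"fn": "jog_arm", "kwargs": {
  "increments": [
    [0,0,-0.03,0,34],
    [0,0,-0.08,0,34],
    [0,0,-0.13,0,34],
    [0,0,-0.166,0,34],
    [-0.02,-0.03,-0.166,0,34],
    [-0.055,-0.08,-0.166,0,34],
    [-0.095,-0.137,-0.166,0,34],
    [-0.135,-0.194,-0.166,0,34],
    [-0.175,-0.252,-0.166,0,34],
    [-0.215,-0.31,-0.166,0,34],
    [-0.255,-0.367,-0.166,0,34],
    [-0.295,-0.425,-0.166,0,34],
    [-0.33,-0.475,-0.166,0,34],
    [-0.3476,-0.5002,-0.166,0,34],
    [-0.3476,-0.5002,-0.14,0,34],
    [-0.3476,-0.5002,-0.1,0,34],
    [-0.3476,-0.5002,-0.06,0,34],
    [-0.3476,-0.5002,-0.035,0,34],
    [-0.3476,-0.5002,-0.02,0,34],
    [-0.3476,-0.5002,-0.012,0,34]
  ]
}}

```text
t: 32.82
ee_pos: [548.6, 70.6, 75.3]
tcp_rot: [0.96, -0.28, -0.002, 0.001]
wrist_force: [-0.7, -0.1, -0.2]
gripper_width: 38.3
grip_force: 30.0
```

Emit:
{"fn": "jog_arm", "kwargs": {
  "increments": [
    [0,0,0.002,0,34],
    [0,0,0.0035,0,34],
    [0,0,0.0045,0,34],
    [0,0,0.0045,0,34],
    [0,0,0.0045,0,34],
    [0,0,0.0045,0,34],
    [0,0,0.0045,0,34]
  ]
}}

```text
t: 33.4
ee_pos: [550.6, 70.6, 75.4]
tcp_rot: [0.96, -0.28, 0.0, -0.0]
wrist_force: [0.3, -0.7, -0.6]
gripper_width: 38.3
grip_force: 30.0
```

Emit:
{"fn": "jog_arm", "kwargs": {
  "increments": [
    [0,0,0.0008,0,34],
    [0,0,0.0016,0,34],
    [0,0,0.0018,0,34],
    [0,0,0.0018,0,34],
    [0,0,0.0018,0,34]
  ]
}}

```text
t: 33.82
ee_pos: [550.7, 70.6, 74.2]
tcp_rot: [0.96, -0.28, 0.0, -0.0]
wrist_force: [0.5, -0.4, 2.3]
gripper_width: 38.2
grip_force: 30.0
```

Run:
```python
from h import *
json.dump([551,70.6,73.8,-.569],open('cmd.json','w'))
plan((551,70.6,150,-.569),(490.9,-282.7,150,.985))
```

```text
[0.0, -0.0, -0.127, -0.0] rows 1.8
[0.2329, 0.55, -0.127, -0.4947] rows 12.4
```

Emit:
{"fn": "jog_arm", "kwargs": {
  "increments": [
    [0,0,0,0,44],
    [0,0,0,0,50],
    [0,0,0,0,54],
    [0,0,0,0,54],
    [0,0,-0.03,0,54],
    [0,0,-0.08,0,54],
    [0,0,-0.127,0,54],
    [0,0,-0.127,0,54],
    [0,0,-0.127,0,54]
  ]
}}

```text
t: 34.57
ee_pos: [551.9, 70.6, 152.1]
tcp_rot: [0.96, -0.28, 0.002, -0.001]
wrist_force: [-0.5, 0.9, -0.3]
gripper_width: 54.0
grip_force: 0.0
```

Now to the canister (rows relative to the current hover).

Emit:
{"fn": "jog_arm", "kwargs": {
  "increments": [
    [0.01,0.02,0,-0.03,58],
    [0.03,0.06,0,-0.067,58],
    [0.05,0.11,0,-0.104,58],
    [0.07,0.16,0,-0.141,58],
    [0.09,0.21,0,-0.178,58],
    [0.11,0.26,0,-0.215,58],
    [0.13,0.31,0,-0.252,58],
    [0.15,0.36,0,-0.289,58],
    [0.17,0.41,0,-0.326,58],
    [0.19,0.46,0,-0.363,58],
    [0.21,0.5,0,-0.4,58],
    [0.225,0.53,0,-0.437,58],
    [0.2329,0.55,0,-0.47,58],
    [0.2329,0.55,0,-0.4947,58],
    [0.2329,0.55,0,-0.4947,58],
    [0.2329,0.55,0,-0.4947,58],
    [0.2329,0.55,0,-0.4947,58],
    [0.2329,0.55,0,-0.4947,58],
    [0.2329,0.55,0,-0.4947,58]
  ]
}}

```text
t: 36.15
ee_pos: [490.5, -282.0, 149.7]
tcp_rot: [0.881, 0.473, -0.0, -0.0]
wrist_force: [-0.0, 0.2, -0.3]
gripper_width: 58.4
grip_force: 0.0
```

Run:
```python
from station import env,vision
from h import *
o=env.get_obs(); print(o['ee_pos'],2*np.arctan2(*o['tcp_rot'][[1,0]]))
c=vision.capture('wrist'); print(*top(c,(490.9,-282.7),70,80))
t=vision.capture('top')
print('spool',*top(t,(551,70.6),75,85))
```

```text
[ 490.53192063 -282.02874131  149.71535278] 0.9861404479047476
[ 492.3 -281.7] (491.6, -282.7) 20.4 2064 75.9
spool [550.5  70.3] (550.8, 70.3) 19.7 362 80.2
```

Emit:
{"fn": "jog_arm", "kwargs": {
  "increments": [
    [0,0,0.04,0,58],
    [0,0,0.09,0,58],
    [0,0,0.14,0,58],
    [0,0,0.165,0,58],
    [0,0,0.175,0,58],
    [0,0,0.175,0,58],
    [0,0,0.175,0,58],
    [0,0,0.175,0,58],
    [0,0,0.175,0,35],
    [0,0,0.175,0,35],
    [0,0,0.175,0,35],
    [0,0,0.175,0,35],
    [0,0,0.175,0,35],
    [0,0,0.175,0,35],
    [0,0,0.175,0,35]
  ]
}}

```text
t: 37.5
ee_pos: [491.1, -283.1, 46.0]
tcp_rot: [0.881, 0.473, 0.0, 0.001]
wrist_force: [0.0, -0.0, 6.0]
gripper_width: 40.1
grip_force: 30.0
```

Run:
```python
from h import *
json.dump([490.9,-282.7,45,.985],open('cmd.json','w'))
plan((490.9,-282.7,150,.985),(572.1,-38.4,150,.985),(572.1,-38.4,50,.985))
```

```text
[0.0, 0.0, -0.175, -0.0] rows 2.5
[0.4141, -0.1123, -0.175, -0.0] rows 6.2
[0.4141, -0.1123, -0.0083, -0.0] rows 2.4
```

Emit:
{"fn": "jog_arm", "kwargs": {
  "increments": [
    [0,0,-0.03,0,35],
    [0,0,-0.08,0,35],
    [0,0,-0.13,0,35],
    [0,0,-0.175,0,35],
    [0.03,-0.008,-0.175,0,35],
    [0.08,-0.022,-0.175,0,35],
    [0.14,-0.038,-0.175,0,35],
    [0.2,-0.054,-0.175,0,35],
    [0.26,-0.07,-0.175,0,35],
    [0.32,-0.087,-0.175,0,35],
    [0.37,-0.1,-0.175,0,35],
    [0.4,-0.109,-0.175,0,35],
    [0.4141,-0.1123,-0.175,0,35],
    [0.4141,-0.1123,-0.15,0,35],
    [0.4141,-0.1123,-0.11,0,35],
    [0.4141,-0.1123,-0.07,0,35],
    [0.4141,-0.1123,-0.04,0,35],
    [0.4141,-0.1123,-0.025,0,35],
    [0.4141,-0.1123,-0.015,0,35],
    [0.4141,-0.1123,-0.0105,0,35]
  ]
}}

```text
t: 39.17
ee_pos: [571.0, -38.8, 50.4]
tcp_rot: [0.881, 0.473, -0.001, -0.0]
wrist_force: [0.2, 0.4, -1.2]
gripper_width: 40.4
grip_force: 30.0
```

Emit:
{"fn": "jog_arm", "kwargs": {
  "increments": [
    [0,0,0.001,0,35],
    [0,0,0.002,0,35],
    [0,0,0.0025,0,35],
    [0,0,0.0025,0,35],
    [0,0,0.0025,0,35],
    [0,0,0.0025,0,35]
  ]
}}

```text
t: 39.67
ee_pos: [571.9, -38.4, 50.4]
tcp_rot: [0.881, 0.473, 0.0, 0.0]
wrist_force: [-0.2, -0.8, -1.0]
gripper_width: 40.6
grip_force: 30.0
```

Contact is expected near 49 measured.

Emit:
{"fn": "jog_arm", "kwargs": {
  "increments": [
    [0,0,0.001,0,35],
    [0,0,0.002,0,35],
    [0,0,0.0025,0,35],
    [0,0,0.0025,0,35],
    [0,0,0.0025,0,35]
  ]
}}

```text
t: 40.08
ee_pos: [571.7, -38.3, 49.0]
tcp_rot: [0.881, 0.473, 0.0, 0.0]
wrist_force: [-2.8, 0.4, 6.4]
gripper_width: 40.2
grip_force: 30.0
```

Run:
```python
from h import *
json.dump([572.1,-38.4,48.3,.985],open('cmd.json','w'))
plan((572.1,-38.4,150,.985),(417,-270.5,150,0))
```

```text
[0.0, 0.0, -0.1695, -0.0] rows 2.4
[-0.4653, -0.0015, -0.1695, 0.3135] rows 7.9
```

Emit:
{"fn": "jog_arm", "kwargs": {
  "increments": [
    [0,0,0,0,46],
    [0,0,0,0,52],
    [0,0,0,0,57],
    [0,0,0,0,57],
    [0,0,-0.03,0,57],
    [0,0,-0.08,0,57],
    [0,0,-0.13,0,57],
    [0,0,-0.1695,0,57],
    [0,0,-0.1695,0,57]
  ]
}}

```text
t: 40.83
ee_pos: [575.7, -39.2, 156.0]
tcp_rot: [0.881, 0.473, 0.004, 0.004]
wrist_force: [1.6, -0.1, 0.3]
gripper_width: 57.1
grip_force: 0.0
```

Emit:
{"fn": "jog_arm", "kwargs": {
  "increments": [
    [-0.03,0,0,0.03,60],
    [-0.08,0,0,0.066,60],
    [-0.14,0,0,0.102,60],
    [-0.2,-0.001,0,0.138,60],
    [-0.26,-0.001,0,0.174,60],
    [-0.32,-0.001,0,0.21,60],
    [-0.38,-0.001,0,0.246,60],
    [-0.43,-0.0015,0,0.282,60],
    [-0.4653,-0.0015,0,0.3135,60],
    [-0.4653,-0.0015,0,0.3135,60],
    [-0.4653,-0.0015,0,0.3135,60],
    [-0.4653,-0.0015,0,0.3135,60],
    [-0.4653,-0.0015,0,0.3135,60],
    [-0.4653,-0.0015,0,0.3135,60]
  ]
}}

```text
t: 42.0
ee_pos: [417.1, -269.5, 149.7]
tcp_rot: [1.0, 0.002, -0.0, -0.0]
wrist_force: [-0.1, -0.2, -0.2]
gripper_width: 59.9
grip_force: 0.0
```

Run:
```python
from station import env,vision
from h import *
o=env.get_obs(); print(o['ee_pos'],2*np.arctan2(*o['tcp_rot'][[1,0]]))
c=vision.capture('wrist'); print(*top(c,(417,-271),80,92))
t=vision.capture('top')
print('spool',*top(t,(551,70.6),75,85)); print('can',*top(t,(572,-39),76,84))
```

```text
[ 417.11414959 -269.49852133  149.66406527] 0.003610645465764209
[ 418.1 -271.5] (417.3, -271.5) 10.9 737 85.9
spool [550.5  70.4] (550.5, 70.5) 19.7 360 80.0
can [571.  -38.5] (571.4, -38.7) 20.5 346 80.2
```

Emit:
{"fn": "jog_arm", "kwargs": {
  "increments": [
    [0,0,0.04,0,60],
    [0,0,0.09,0,60],
    [0,0,0.14,0,60],
    [0,0,0.165,0,60],
    [0,0,0.1742,0,60],
    [0,0,0.1742,0,60],
    [0,0,0.1742,0,60],
    [0,0,0.1742,0,60],
    [0,0,0.1742,0,30],
    [0,0,0.1742,0,30],
    [0,0,0.1742,0,30],
    [0,0,0.1742,0,30],
    [0,0,0.1742,0,30],
    [0,0,0.1742,0,30],
    [0,0,0.1742,0,30],
    [0,0,0.1742,0,30]
  ]
}}

```text
t: 43.43
ee_pos: [416.9, -270.9, 46.0]
tcp_rot: [1.0, 0.001, 0.0, 0.0]
wrist_force: [-1.5, -0.2, 5.6]
gripper_width: 35.2
grip_force: 30.0
```

Run:
```python
from h import *
json.dump([417,-270.5,45.5,0],open('cmd.json','w'))
plan((417,-270.5,170,0),(520,7.5,170,.2),(520,7.5,50,.2))
```

```text
[0.0, 0.0, -0.2075, -0.0] rows 3.0
[0.1717, -0.4633, -0.2075, -0.0637] rows 7.1
[0.1717, -0.4633, -0.0075, -0.0637] rows 2.9
```

Emit:
{"fn": "jog_arm", "kwargs": {
  "increments": [
    [0,0,-0.03,0,30],
    [0,0,-0.08,0,30],
    [0,0,-0.14,0,30],
    [0,0,-0.19,0,30],
    [0.01,-0.03,-0.2075,-0.006,30],
    [0.03,-0.08,-0.2075,-0.015,30],
    [0.052,-0.14,-0.2075,-0.024,30],
    [0.074,-0.2,-0.2075,-0.033,30],
    [0.096,-0.26,-0.2075,-0.042,30],
    [0.119,-0.32,-0.2075,-0.052,30],
    [0.141,-0.38,-0.2075,-0.06,30],
    [0.16,-0.43,-0.2075,-0.0637,30],
    [0.1717,-0.4633,-0.2075,-0.0637,30],
    [0.1717,-0.4633,-0.2,-0.0637,30],
    [0.1717,-0.4633,-0.16,-0.0637,30],
    [0.1717,-0.4633,-0.11,-0.0637,30],
    [0.1717,-0.4633,-0.065,-0.0637,30],
    [0.1717,-0.4633,-0.035,-0.0637,30],
    [0.1717,-0.4633,-0.02,-0.0637,30],
    [0.1717,-0.4633,-0.012,-0.0637,30]
  ]
}}

```text
t: 45.1
ee_pos: [517.2, 7.0, 50.3]
tcp_rot: [0.995, 0.1, -0.002, -0.0]
wrist_force: [0.2, 0.1, -1.3]
gripper_width: 35.1
grip_force: 30.0
```

Emit:
{"fn": "jog_arm", "kwargs": {
  "increments": [
    [0,0,0.002,0,30],
    [0,0,0.003,0,30],
    [0,0,0.004,0,30],
    [0,0,0.004,0,30],
    [0,0,0.004,0,30],
    [0,0,0.004,0,30]
  ]
}}

```text
t: 45.6
ee_pos: [520.0, 7.4, 51.1]
tcp_rot: [0.995, 0.1, 0.001, 0.0]
wrist_force: [-0.6, -0.5, -0.8]
gripper_width: 35.5
grip_force: 30.0
```

Emit:
{"fn": "jog_arm", "kwargs": {
  "increments": [
    [0,0,0.001,0,30],
    [0,0,0.002,0,30],
    [0,0,0.003,0,30],
    [0,0,0.0033,0,30],
    [0,0,0.0033,0,30],
    [0,0,0.0033,0,30]
  ]
}}

```text
t: 46.1
ee_pos: [519.5, 7.5, 49.0]
tcp_rot: [0.995, 0.101, 0.0, 0.0]
wrist_force: [-2.8, 0.4, 4.4]
gripper_width: 35.1
grip_force: 30.0
```

Contact; release, rise and back off toward −x for a clear view.

Emit:
{"fn": "jog_arm", "kwargs": {
  "increments": [
    [0,0,0,0,42],
    [0,0,0,0,50],
    [0,0,0,0,60],
    [0,0,0,0,60],
    [0,0,0,0,60],
    [0,0,-0.02,0,60],
    [0,0,-0.06,0,60],
    [0,0,-0.11,0,60],
    [0,0,-0.17,0,60],
    [0,0,-0.23,0,60],
    [0,0,-0.29,0,60],
    [-0.02,0.03,-0.33,0,60],
    [-0.04,0.09,-0.33,0,60],
    [-0.06,0.15,-0.33,0,60],
    [-0.07,0.21,-0.33,0,60],
    [-0.08,0.27,-0.33,0,60],
    [-0.08,0.33,-0.33,0,60],
    [-0.08,0.38,-0.33,0,60],
    [-0.08,0.4,-0.33,0,60],
    [-0.08,0.4,-0.33,0,60]
  ]
}}

```text
t: 47.77
ee_pos: [520.3, -239.8, 246.7]
tcp_rot: [0.995, 0.099, 0.0, 0.0]
wrist_force: [-0.5, 0.8, 0.2]
gripper_width: 60.1
grip_force: 0.0
```

Run:
```python
from station import env,vision
from h import *
t=vision.capture('top'); t0=pickle.load(open('top0.pkl','rb'))
for n,xy,a,b,r in [('spool',(551,70.6),75,85,24),('can',(572,-39),76,84,24),('cap',(520,7),84,96,24)]: print(n,*top(t0,xy,a,b,r),*top(t,xy,a,b,r))
print('holder',*top(t,(515.5,285),25,36,30),'stage',*top(t,(515.5,285),8,14,60))
a=cv2.resize(t['color'][90:330,100:480],(760,480),interpolation=cv2.INTER_CUBIC)
cv2.imwrite('pics/end.png',cv2.convertScaleAbs(a,alpha=1.4))
```

```text
spool [550.4  70.2] (550.3, 70.3) 19.7 362 80.0 [550.5  70.4] (550.8, 70.6) 19.9 361 80.0
can [571.8 -38.8] (572.0, -38.7) 20.3 339 80.0 [571.  -38.5] (571.3, -38.6) 20.4 340 80.0
cap [519.5   6.9] (519.6, 6.9) 10.7 111 89.9 [519.2   6.2] (519.1, 6.1) 10.6 110 89.5
holder [514.  282.9] (514.0, 284.0) 21.0 363 31.2 stage [514.8 284. ] (515.1, 285.2) 50.2 1380 11.7
```

View pics/end.png

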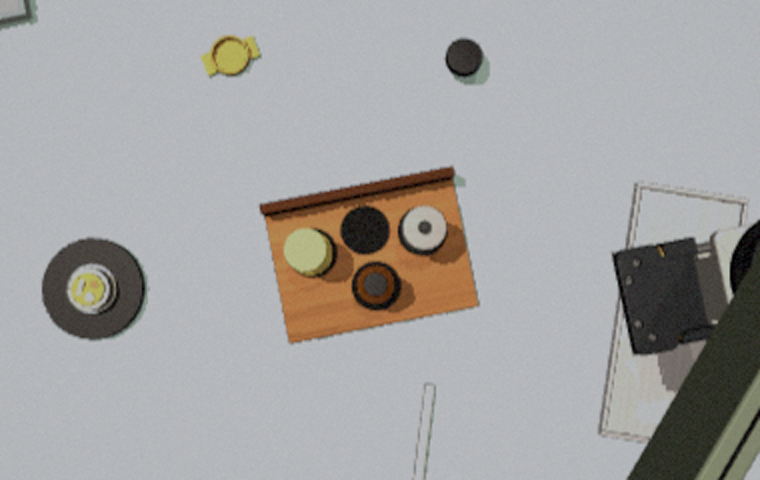

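The final top view shows the holder on the white spot at pixel (91,289). The spool (309,252), canister (424,229) and bottle (376,286) are upright in their places, and the bystanders haven't moved.

```bash
python3 -c "
from station import env
print(env.sign_off())"
```

```text
the job is handed in; nothing more can be done
None
```

The job is done in the order asked and handed in at about 48 s: the holder sits right way up about 1 mm from the spot's centre, and the bottle, canister and spool are upright within about 1 mm of where they started. The holder touched the stage harder than intended while still gripped, with a wrist force of about 42 N, but it settled flat.

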